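# Clip the pen and torch into their sprung holders

## Task

Put the slim injector pen into the narrow clip holder and the thick torch into the wide one, in either order: press each straight down past the sprung jaw until it is fully home on the floor of its forks and the jaw has closed over it, with both of its hexagonal collars outside the forks. Leave everything else on the shelf where it is.

Things in the scene. Friction and masses are not known exactly. Their poses are not given: they have to be found in the camera images.
- pen_mid (a point): centre of the white plastic injector pen, a straight rod lying on the shelf: x along its length, 172 mm long, round barrel 18 mm diameter between two hexagonal anti-roll collars (26 mm across flats, at 66 to 76 mm either side of the centre); same both ways round; about 70 g. Lying on its collars its axis is 13 mm above the shelf
- pen: the same pen, origin 13 mm off its axis (under it as it lies at the start); use pen_mid for grasping
- torch_mid (a point): centre of the aluminium torch, a thicker straight rod lying on the shelf: x along its length, 162 mm long, round barrel 28 mm diameter between two hexagonal collars (34 mm across flats, at 66 to 76 mm either side of the centre); same both ways round; about 160 g. Lying on its collars its axis is 17 mm above the shelf
- torch: the same torch, origin 17 mm off its axis (under it as it lies at the start); use torch_mid for grasping
- narrow_clip_seat (a point): where the pen's centre belongs in the narrow clip holder: on the channel's axis, 50 mm above the shelf, midway along the holder. y runs along the channel (the rod lies along y, pushed straight down), x across it, turning with the holder about z
- narrow_clip: narrow clip holder, fixed: grey base 68 (x) x 116 (y) x 10 mm; origin under its centre. Two forks in line; channel 20 mm wide, floor 41 mm above the shelf; fixed prong at +x, sprung steel jaw at -x. Forks and jaw fill |y| 35 to 53 mm and flare to guide the rod in, top 78 to 84 mm up; for |y| under 35 mm nothing is over 21 mm high: room for gripper fingers
- wide_clip_seat (a point): where the torch's centre belongs in the wide clip holder: on the channel's axis, 50 mm above the shelf, midway along the holder. y runs along the channel (the rod lies along y, pushed straight down), x across it, turning with the holder about z
- wide_clip: wide clip holder, fixed: grey base 78 (x) x 116 (y) x 10 mm; origin under its centre. Two forks in line; channel 30 mm wide, floor 36 mm above the shelf; fixed prong at +x, sprung steel jaw at -x. Forks and jaw fill |y| 35 to 53 mm and flare to guide the rod in, top 78 to 84 mm up; for |y| under 35 mm nothing is over 21 mm high: room for gripper fingers
- narrow_clip_jaw (a joint): angle of the narrow clip's sprung jaw, rad: 0 shut, grows as the rod pushes it outward (about 0.07 to 0.12 to let the pen past), then springs back to near 0; pressing the rod in takes up to about 15 N down
- wide_clip_jaw (a joint): the same for the wide clip's jaw, which lets the torch past
- egg_cup: white ceramic egg cup, 50 mm diameter at the rim, 62 mm high, standing loose beyond one end of the torch; origin at the centre of its foot
- pill_tin: ribbed round aluminium tin, 59 mm diameter, 37 mm high, standing loose beside the torch, its nearest side 47 mm or more from the torch's axis; origin at the centre of its underside
- tablet_jar: amber jar with white cap, 44 mm diameter, 75 mm high, standing loose beyond one end of the pen; origin at the centre of its underside
- plaster_box: cardboard box 95 (x) x 45 (y) x 30 mm high, lying loose beside the pen and roughly parallel to it, its nearest side 43 mm or more from the pen's axis; origin at the centre of its underside
- specs_case: black spectacle case 58 (x) x 150 (y) x 36 mm high, lying loose beyond the clip holders; origin at the centre of its underside
- thermometer_case: white plastic case 50 (x) x 100 (y) x 30 mm high, lying loose beyond the clip holders; origin at the centre of its underside
Things that resemble listed ones, but are neither listed nor needed, are in the scene too. What is shaped like the wide_clip but red or yellow is not meant.

How it is judged (in metres and radians):
At the end, for the whole second after the job is handed in: Pen in the narrow clip and torch in the wide clip: each centre within 4 mm of its seat point across and in height and 16 mm along the holder, axis within 0.08 rad of the channel, jaw shut to under 0.06 rad, at rest (under 20 mm/s) (x of pen_mid in the frame of narrow_clip_seat between -0.004 and 0.004 m and y of pen_mid in the frame of narrow_clip_seat between -0.016 and 0.016 m and z of pen_mid in the frame of narrow_clip_seat between -0.004 and 0.004 m and angle between the x axis of pen_mid and the y axis of narrow_clip_seat, either way round below 0.08 rad and value of joint each of narrow_clip_jaw, wide_clip_jaw below 0.06 rad and linear speed of each of pen, torch below 0.02 m/s and x of torch_mid in the frame of wide_clip_seat between -0.004 and 0.004 m and y of torch_mid in the frame of wide_clip_seat between -0.016 and 0.016 m and z of torch_mid in the frame of wide_clip_seat between -0.004 and 0.004 m and angle between the x axis of torch_mid and the y axis of wide_clip_seat, either way round below 0.08 rad); the robot touches nothing.
It fails at once if another thing on the shelf is moved more than 30 mm (distance of any of egg_cup, pill_tin, tablet_jar, plaster_box, specs_case, thermometer_case from where it was at the start of the episode above 0.03 m).
It fails at once if the egg cup, tin or jar is tipped over (angle between any of egg_cup, pill_tin, tablet_jar's own z axis and vertical above 0.5 rad).
It also fails if it takes over 61 s, if anything falls off the work surface, if the arm or the gripper's body presses on something with over 40 N, if the wrist force passes 120 N, or if a joint passes its speed limit or range.

## Robot

A 6-joint arm with a two-finger parallel gripper is mounted at the origin on the work surface. World frame = base frame: x ahead of the robot, y to its left, z up, the work surface at z = 0. Lengths are in mm, angles in rad, forces in N, time in s.
With the tool pointing down it reaches from about 275 to 825 mm from the base axis. Payload 4.9 kg.
Tool frame: the origin (TCP) lies at the very end of the fingers, on their centre line; the grasp point (between the pads) lies 19 mm behind it; z points along the fingers, y is the direction in which the jaws open and shut (so a half turn about z gives the same grasp; the last joint's range is limited). The gripper opens to 85 mm and grips with 20 to 120 N. Pads are 22 mm wide; open, the fingers measure 114 mm over their backs; the gripper's body (76 mm by 85 mm) begins 54 mm behind the grasp point. The pads swing forward as they close: fully open they stand 13 mm farther back than shut.
Start: joints at [1.005, 0.326, -0.193, 1.052, 0, 1.437], TCP at [230.175, 499.538, 231.281] pointing down, gripper open.
Joint ranges: [-2.65, 2.65], [-0.97, 1.79], [-1.3, 1.35], [-1.93, 2.1], [-1.47, 1.37], [-3.14, 3.14]. Speed limits (rad/s): [2.57, 2.57, 3.14, 3.14, 3.14, 3.14].

## Interface

Orientations are given as [roll, pitch, yaw] about the fixed x, y, z axes, in that order (R = Rz(yaw) Ry(pitch) Rx(roll)).
In Python, from bench import bot, solve_ik, imaging gives the robot as it stands. Calls block until the motion is done:
- bot.move_ptp(position, orientation): joint-space move of the TCP to a pose.
- bot.movel(position, rot=None, max_speed=150, threshold=None): straight line of the TCP; rot=None keeps the orientation; max_speed is the mean speed in mm/s. With threshold (N) it stops when the force on the tool has changed by that much, and returns True; else False.
- bot.move_j(angles): joint-space move.
- bot.grip(opening, effort=None): opening from 0.0 (shut) to 1.0 (fully open); effort is the grip in N (None keeps the last); returns when the fingers have stopped.
- bot.dwell(seconds).
- solve_ik(position, orientation): joint angles nearest the present ones, or None.
- bot.get_state(): the state.
- imaging.capture(name): name is "scene" or "top" or "wrist"; returns the picture (400x640x3 uint8, blue, green, red); there is no depth.
- imaging.camera_model(name): a dict with "K" (3x3 intrinsics, pixels), "k1" (the pictures are not rectified: a ray, as slopes to the right and down, at radius r is drawn at 1 + k1 r^2 times it, then the intrinsics apply), "position" and "rotation" of the camera in the world. Camera axes: x right, y up, looking along -z (the intrinsics and any distortion apply to the point x, -y, -z); pixel columns grow to the right and rows downward; lengths in mm; the calibration is good to about 2 mm. A picture is of the moment at which its call begins: read the wrist's pose just before it. camera_model takes no time and is no camera call; for the wrist camera it gives the pose at the moment of the call.
A pose or a line that the arm cannot do raises bot.IKError and nothing moves.
- bot.sign_off(): hands the job in, once; it reports no verdict.
The state is a dict: "t": time; "qpos": joint angles; "joint_velocities": joint speeds; "effort": joint torques, N m; "tcp_pos": TCP position; "orientation": TCP orientation; "contact_force": force on the tool from outside, world axes, zero at the start; "wrist_torque": the same for the moment, N m; "opening": opening from 0.0 (shut) to 1.0 (fully open).
Only numpy, scipy, OpenCV 4.12 (cv2) and the standard library are available. Lean on these libraries where they do the work, as an engineer would, in place of code of your own. Each camera call takes 0.05 s, during which the arm holds its last target. There are 200 camera calls.

## Working session

There is one attempt and no reset: what is moved stays moved. The work goes in short steps, each a Python script; the robot and the scene stay as the last script left them, time stands still between calls to the robot, and variables do not carry over. Pictures are saved under pics/ and viewed, on a budget of 10 in all, crops included, one or two more only if the job needs it, and the job is handed in when it is done.

```bash
ls; mkdir -p pics; python3 - <<'E'
from bench import bot, solve_ik, imaging
import cv2
for n in("top","scene"):
    im=imaging.capture(n); cv2.imwrite(f"pics/{n}0.png",im); m=imaging.camera_model(n); print(n,m)
print(bot.get_state()["t"])
E
```

```text
pics
top {'K': array([[408.17220719,   0.        , 315.86325082],
       [  0.        , 408.17220719, 203.25437585],
       [  0.        ,   0.        ,   1.        ]]), 'k1': -0.08930900127459321, 'position': array([ 367.07682847,   -5.97243581, 1171.58889683]), 'rotation': array([ 0.15941244, -0.00690048, -1.54626799])}
scene {'K': array([[516.01992902,   0.        , 309.0088236 ],
       [  0.        , 516.01992902, 185.91479469],
       [  0.        ,   0.        ,   1.        ]]), 'k1': -0.01592393700617069, 'position': array([1315.83488932,  160.97851592, 1128.02992438]), 'rotation': array([ 0.63375592, -0.00826847,  1.7947732 ])}
0.1
```

View pics/top0.png

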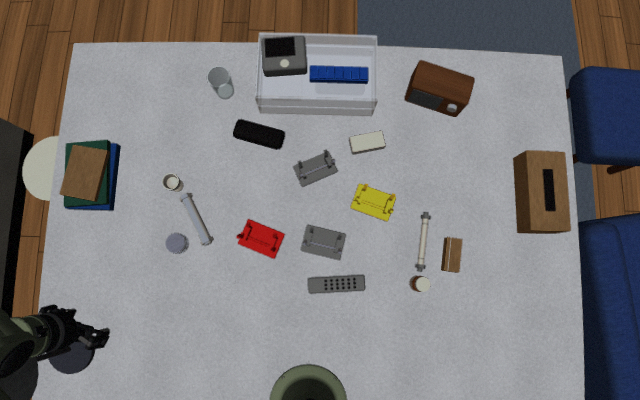

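View pics/scene0.png

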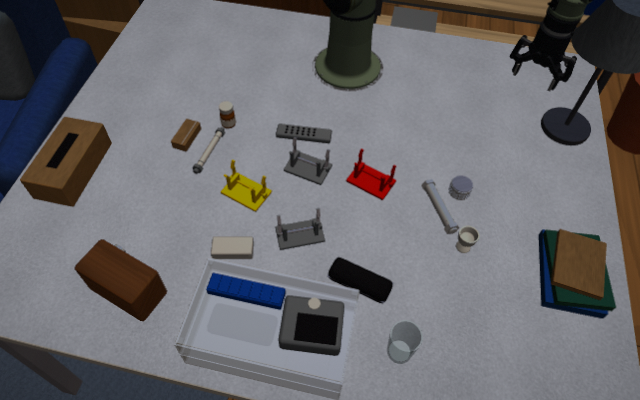

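Candidates for the clips in the top view: grey at (316,168), grey at (324,242), red at (261,238), yellow at (373,201). Red and yellow are ruled out, so I need to tell the two grey ones apart. The pen is the rod at (423,240), beside the box and jar. The torch is the rod at (196,218), beside the tin and cup.

```bash
cat > h.py <<'E'
import numpy as np, cv2
from scipy.spatial.transform import Rotation as Ro
def rot(m):
    r=np.asarray(m["rotation"]); return r if r.shape==(3,3) else Ro.from_euler("xyz",r).as_matrix()
def px2w(m,uv,z):
    """pixels -> world points on the plane at height z"""
    uv=np.atleast_2d(np.asarray(uv,float))[:,None]
    d=np.array([0.,0,0,0]); K=m["K"]
    n=(uv[:,0]-K[:2,2])/K[0,0]; s=n.copy()
    for _ in range(10): s=n/(1+m["k1"]*(s**2).sum(1,keepdims=True))
    r=np.c_[s[:,0],-s[:,1],-np.ones(len(s))]@rot(m).T
    p=np.asarray(m["position"]); return p+r*((z-p[2])/r[:,2])[:,None]
def w2px(m,P):
    c=(np.atleast_2d(P)-m["position"])@rot(m); s=np.c_[c[:,0],-c[:,1]]/-c[:,2:]
    s=s*(1+m["k1"]*(s**2).sum(1,keepdims=True)); return s*m["K"][0,0]+m["K"][:2,2]
E
python3 - <<'E'
from h import *; from bench import imaging
t=cv2.imread("pics/top0.png"); s=cv2.imread("pics/scene0.png"); mt=imaging.camera_model("top"); ms=imaging.camera_model("scene")
for n,uv,z in (("cup",(173,183),62),("jar",(421,284),75),("clipB",(316,168),10),("clipA",(324,242),10),("pen1",(425,216),13),("pen2",(420,268),13),("tor1",(186,196),17),("tor2",(207,242),17)):
    p=px2w(mt,uv,z)[0]; print(n,p.round(),w2px(ms,p).round())
def crop(im,c,r=36,k=5): u,v=c; return cv2.resize(im[v-r:v+r,u-r:u+r],None,fx=k,fy=k,interpolation=cv2.INTER_CUBIC)
a=np.hstack([crop(t,(316,168),28,7),crop(t,(324,242),28,7)]);b=np.hstack([crop(s,(300,230),28,7),crop(s,(308,160),28,7)])
o=np.vstack([a,b]); cv2.imwrite("pics/crop0.png",cv2.resize(np.clip(o*1.5,0,255).astype(np.uint8),(600,600)))
E
```

```text
cup [593. 392.  62.] [[465. 230.]]
jar [ 333. -295.   75.] [[227. 105.]]
clipB [658.  -7.  10.] [[298. 232.]]
clipA [443. -35.  10.] [[307. 165.]]
pen1 [ 524. -325.   13.] [[197. 168.]]
pen2 [ 375. -309.   13.] [[220. 130.]]
tor1 [564. 367.  17.] [[451. 228.]]
tor2 [434. 297.  17.] [[427. 182.]]
```

View pics/crop0.png

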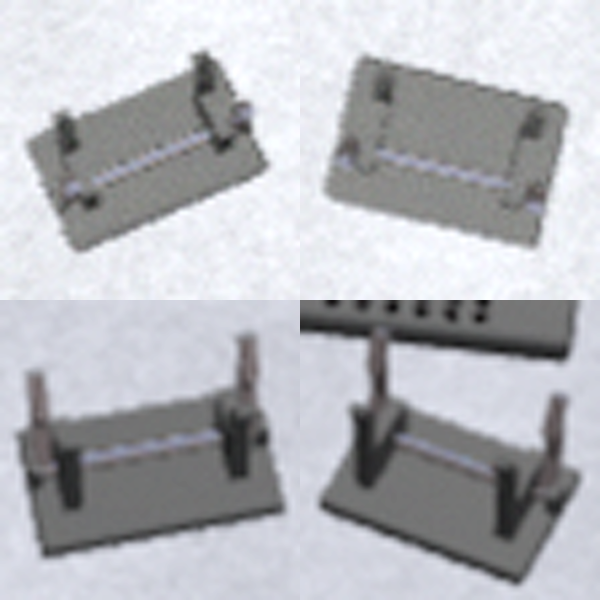

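The clip at (324,242) is visibly wider across its channel, so I take it as the wide clip. The one at (316,168) is then the narrow clip. I'll check this against base sizes and get the rod poses.

```bash
python3 - <<'E'
from h import *; from bench import imaging,bot
t=cv2.imread("pics/top0.png"); mt=imaging.camera_model("top")
g=t.max(2)
def rect(mask,c,z,r=45):
    m=np.zeros_like(mask); u,v=c; m[v-r:v+r,u-r:u+r]=mask[v-r:v+r,u-r:u+r]
    cs,_=cv2.findContours(m,cv2.RETR_EXTERNAL,cv2.CHAIN_APPROX_NONE)
    cs=[k for k in cs if cv2.contourArea(k)>60]; k=min(cs,key=lambda k:abs(cv2.pointPolygonTest(k,(float(u),float(v)),True)) if cv2.pointPolygonTest(k,(float(u),float(v)),False)<0 else 0)
    w=px2w(mt,k[:,0],z)[:,:2].astype(np.float32); R=cv2.minAreaRect(w); b=cv2.boxPoints(R); e=b[1]-b[0],b[2]-b[1]; e=max(e,key=np.linalg.norm)
    return np.round(R[0],1),np.round(R[1],1),round(float(np.arctan2(e[1],e[0])),3)
print("shelf",np.median(g[150:260,100:500]),g[168,300:340:4], [tuple(int(x) for x in t[240,i]) for i in range(412,436,2)],[tuple(int(x) for x in t[218,i]) for i in range(186,208,2)])
dark=cv2.morphologyEx((g<125).astype(np.uint8)*255,cv2.MORPH_OPEN,np.ones((7,7),np.uint8))
for n,c in (("narrow?",(316,172)),("wide?",(324,242))): print(n,rect(dark,c,10))
s=bot.get_state(); m=imaging.camera_model("wrist"); print(s["tcp_pos"],s["orientation"],s["opening"],m)
E
```

```text
shelf 164.0 [ 54  92  91  89 118 106  93  64  91  84] [(160, 155, 153), (160, 157, 154), (162, 160, 157), (163, 158, 160), (107, 115, 121), (155, 168, 171), (152, 163, 168), (141, 142, 142), (161, 158, 155), (164, 159, 159), (162, 158, 155), (167, 162, 161)] [(163, 159, 157), (165, 161, 158), (153, 152, 152), (154, 144, 138), (157, 146, 140), (150, 143, 135), (120, 125, 130), (73, 77, 78), (153, 148, 147), (159, 154, 153), (160, 157, 156)]
narrow? (array([657.4,  -6.4]), array([ 73.1, 120.7]), -1.175)
wide? (array([443.6, -32.2]), array([116.7,  78. ]), 1.352)
[229.88357393 499.08745534 230.56966439] [-3.14005252e+00 -2.37315779e-04  2.70977816e+00] 0.9972169353811876 {'K': array([[324.16677291,   0.        , 317.63802724],
       [  0.        , 324.16677291, 203.89622826],
       [  0.        ,   0.        ,   1.        ]]), 'k1': -0.0657058362836758, 'position': array([163.00995963, 529.92073984, 372.86640559]), 'rotation': array([-2.97606723e-01,  9.77149111e-04,  1.13937189e+00])}
```

```bash
python3 - <<'E'
from h import *; from bench import imaging,bot
bot.move_ptp([499,332,200],[np.pi,0,0.493-np.pi])
m=imaging.camera_model("wrist"); im=imaging.capture("wrist"); cv2.imwrite("pics/w1.png",im); np.save("w1.npy",m,allow_pickle=True)
s=bot.get_state(); print(s["t"],s["tcp_pos"],s["orientation"],s["qpos"]); print(w2px(m,[[499,332,17],[564,367,17],[434,297,17]]))
E
```

```text
1.4667 [498.3642458  332.65499921 200.04744476] [ 3.14134069e+00 -1.23124034e-04 -2.64777074e+00] [ 4.65304257e-01  4.38017250e-01 -1.06707669e-01  1.02620167e+00
  2.48354724e-04 -2.85176543e-02]
[[317.89475382 180.29387462]
 [317.90484536 246.22193736]
 [317.88161122 105.71437886]]
```

View pics/w1.png

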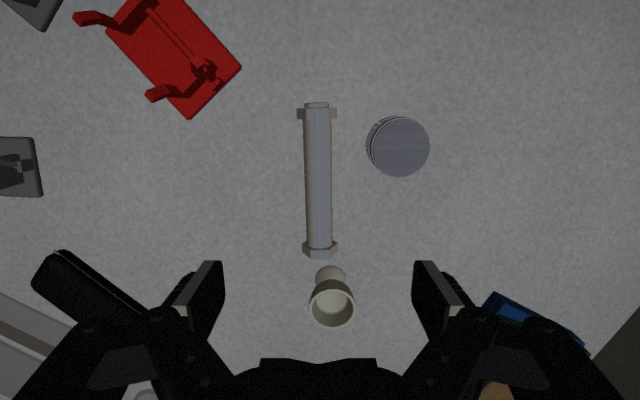

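The wrist view shows the torch barrel running from (317,102) to (320,257), with the tin on its right at (398,147) and the egg cup beyond its lower end at (332,300). I'll compute its pose, pick it up, then look over the wide clip on the way.

```bash
cat >> h.py <<'E'
def rodpose(m,a,b,z):
    p,q=px2w(m,[a,b],z); d=(p-q)[:2]; return (p+q)[:2]/2,np.hypot(*d),np.arctan2(d[1],d[0])
def near(a,ref): return ref+(a-ref+np.pi/2)%np.pi-np.pi/2
E
python3 - <<'E'
from h import *; from bench import imaging,bot
m=np.load("w1.npy",allow_pickle=True).item()
c,L,a=rodpose(m,(317,102.5),(319.8,256.5),17); yaw=near(a,-2.648)
tin=px2w(m,(398,147),37)[0]; print(c,L,a,yaw,tin)
assert abs(L-162)<10 and np.hypot(*(c-[499,332]))<20
bot.grip(0.62,80); o=[np.pi,0,yaw]
bot.move_ptp([*c,80],o); bot.movel([*c,3],max_speed=80,threshold=15)
s=bot.get_state(); print(s["t"],s["tcp_pos"],s["contact_force"])
bot.grip(0.0,80); s=bot.get_state(); print(s["t"],s["opening"],s["contact_force"])
bot.movel([*c,120],max_speed=150); s=bot.get_state(); print(s["t"],s["opening"],s["contact_force"],s["tcp_pos"])
bot.move_ptp([443,-32,230],[np.pi,0,near(1.352,yaw)]);
m=imaging.camera_model("wrist"); im=imaging.capture("wrist"); cv2.imwrite("pics/w2.png",im); np.save("w2.npy",m,allow_pickle=True)
s=bot.get_state(); print(s["t"],s["tcp_pos"],s["orientation"],s["opening"])
print(w2px(m,[[443.6,-32.2,10],[443.6,-32.2,80]]))
E
```

```text
[502.85521025 334.78400205] 163.10316927689334 -2.6295980745460312 -2.6295980745460312 [430.98120308 380.89945536  37.        ]
3.5583 [503.34512723 335.01711272   3.51490199] [-0.09116366  0.86508957 -0.24657762]
3.9167 0.3032295821318016 [-1.55953844  0.06447347  4.90933118]
4.85 0.29916490685976777 [-0.80089015  0.36047658 -1.01411967] [502.05692477 334.36905991 118.89001078]
6.3417 [443.13313506 -31.43647195 229.5825119 ] [ 3.14096192e+00  2.55287161e-04 -1.78884973e+00] 0.30144547856647924
[[317.97853087 173.17597262]
 [318.07490823 188.49952203]]
```

View pics/w2.png

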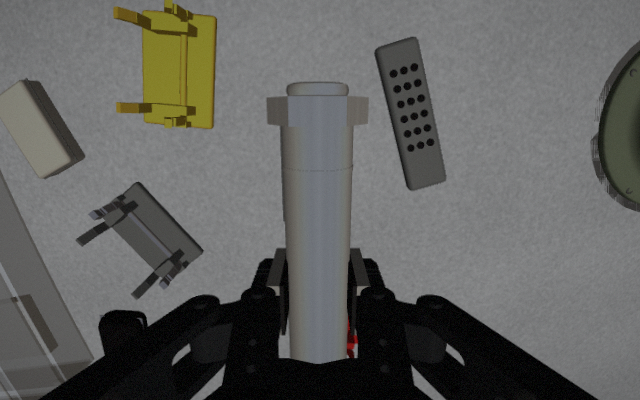

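The torch is held, but it hides the wide clip. The narrow clip shows at (140,240). I'll shift sideways between the clips so one picture shows both.

```bash
python3 - <<'E'
from h import *; from bench import imaging,bot
m=np.load("w2.npy",allow_pickle=True).item()
s=bot.get_state(); y=s["orientation"][2]; T=s["tcp_pos"]; z=T[2]+13.5
for v in (82,95,125): 
    p=px2w(m,(318,v),z)[0]; print(v,(p-T)[:2]@[np.cos(y),np.sin(y)],(p-T)[:2]@[-np.sin(y),np.cos(y)])
w=px2w(m,[(267,110),(369,110)],z); print("collar w",np.linalg.norm(w[0]-w[1]))
bot.move_ptp([550,-30,250],[np.pi,0,y])
m=imaging.camera_model("wrist"); im=imaging.capture("wrist"); cv2.imwrite("pics/w3.png",im); np.save("w3.npy",m,allow_pickle=True)
cv2.imwrite("pics/w3v.png",cv2.resize(np.clip(im[60:360]*1.6,0,255).astype(np.uint8),None,fx=1.25,fy=1.25,interpolation=cv2.INTER_CUBIC))
print(bot.get_state()["t"],w2px(m,[[443.6,-32.2,10],[657.4,-6.4,10]]))
E
```

```text
82 83.77753966239834 0.9185040456000928
95 79.07372539361873 0.9181462935996171
125 67.89665468713798 0.9171742643255558
collar w 39.18304591807063
6.9083 [[406.11064584 148.87657393]
 [237.58879233 206.51559759]]
```

View pics/w3v.png

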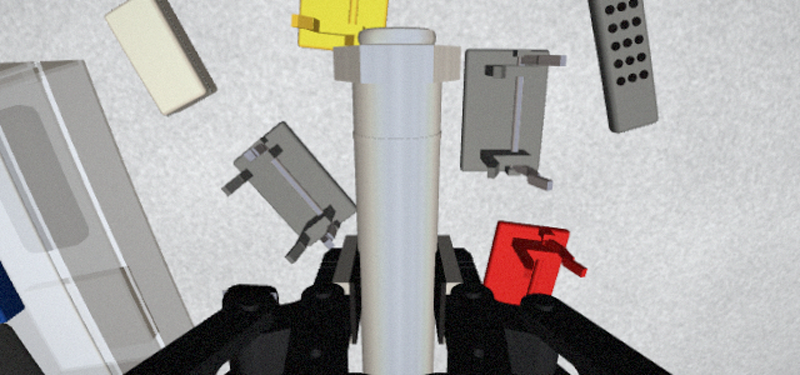

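The picture shows the narrow clip at crop pixel (295,180) and the wide clip at (508,110). I'll rectify both onto the base plane and the fork-top plane to read the channel axes in mm.

```bash
python3 - <<'E'
from h import *
m=np.load("w3.npy",allow_pickle=True).item(); im=cv2.imread("pics/w3.png")
cand={"N":((657.4,-6.4),-1.175),"W":((443.6,-32.2),1.352)}
rows=[]
for n,(c,a) in cand.items():
    r=[]
    for z in (10,80):
        yy,xx=np.mgrid[75:-75:-0.4,-55:55:0.4]   # x across (right), y along channel (up)
        e=np.array([np.cos(a),np.sin(a)]); f=np.array([np.sin(a),-np.cos(a)])
        P=np.r_['2,3',c[0]+xx*f[0]+yy*e[0],c[1]+xx*f[1]+yy*e[1],np.full_like(xx,z)].transpose(0,1,2)
        P=np.stack([c[0]+xx*f[0]+yy*e[0],c[1]+xx*f[1]+yy*e[1],np.full_like(xx,float(z))],-1).reshape(-1,3)
        uv=w2px(m,P).astype(np.float32).reshape(*xx.shape,2)
        o=cv2.remap(im,uv[...,0],uv[...,1],cv2.INTER_CUBIC); o=np.clip(o*1.6,0,255).astype(np.uint8)
        if z==10:
            g=o.max(2); k=cv2.morphologyEx(((g<190)&(np.ptp(o,2)<25)).astype(np.uint8),cv2.MORPH_OPEN,np.ones((45,45)))
            cs,_=cv2.findContours(k,0,1); cc=max(cs,key=cv2.contourArea); R=cv2.minAreaRect(cc)
            print(n,"base mm offset",(R[0][0]*.4-55,75-R[0][1]*.4),np.array(R[1])*.4,R[2])
        for t in range(-50,51,10):
            L=14 if t==0 else 6; i=int((t+55)/.4); j=int((75-t)/.4)
            cv2.line(o,(i,0),(i,L),(0,0,255),1); cv2.line(o,(0,j),(L,j),(0,0,255),1)
        r.append(cv2.resize(o,None,fx=1.4,fy=0.8*1.4*1.25))
    rows.append(np.hstack(r))
o=np.hstack(rows); o=cv2.resize(o,(800,int(o.shape[0]*800/o.shape[1]))) if o.shape[1]>800 else o
r1=np.hstack(rows); print(r1.shape); cv2.imwrite("pics/rect.png",o)
E
```

```text
N base mm offset (-2.3978759765624957, -4.647442626953136) [122.23591309  70.00856934] 87.43240356445312
W base mm offset (4.400000000000006, 2.3999999999999915) [118.8  78. ] 90.0
(525, 1540, 3)
```

View pics/rect.png

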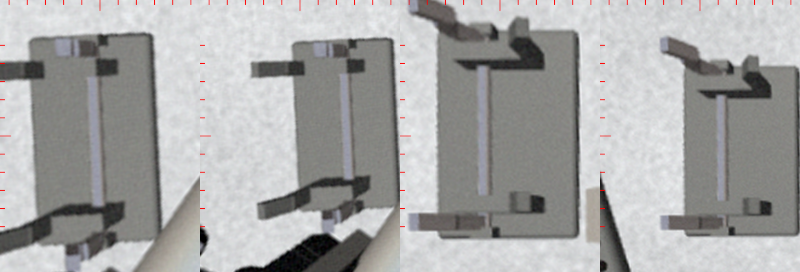

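The parallax makes the fork tops ambiguous. I'll look at each clip from positions along its channel, so there is no lean across it, with opposite yaws to cancel hand-eye bias.

```bash
cat > look.py <<'E'
from h import *; from bench import imaging,bot
C={"W":(np.array([446.,-31.5]),1.352),"N":(np.array([659.,-8.]),1.967)}
def panel(m,im,c,a,z,k=2.66):
    e=np.array([np.cos(a),np.sin(a)]); f=np.array([np.sin(a),-np.cos(a)])
    w,h=400,290; ii,jj=np.meshgrid(np.arange(w),np.arange(h)); al=(ii-w/2)/k; ac=(h/2-jj)/k  # along right, across(f) up
    P=np.stack([c[0]+ac*f[0]+al*e[0],c[1]+ac*f[1]+al*e[1],np.full(al.shape,float(z))],-1).reshape(-1,3)
    uv=w2px(m,P).astype(np.float32).reshape(h,w,2)
    o=np.clip(cv2.remap(im,uv[...,0],uv[...,1],cv2.INTER_CUBIC)*1.6,0,255).astype(np.uint8)
    g=o.max(2); mk=cv2.morphologyEx(((g<190)&(np.ptp(o,2)<25)).astype(np.uint8),cv2.MORPH_OPEN,np.ones((41,41)))
    cs,_=cv2.findContours(mk,0,1)
    for q in cs:
        R=cv2.minAreaRect(q); print("  rect along/across",((R[0][0]-w/2)/k,(h/2-R[0][1])/k),np.array(R[1])/k,R[2])
    for t in range(-50,51,10):
        L=12 if t==0 else 6; i=int(w/2+t*k); j=int(h/2-t*k); cv2.line(o,(i,0),(i,L),(0,0,255),1); cv2.line(o,(0,j),(L,j),(0,0,255),1)
    return o
E
python3 - <<'E'
from look import *
rows=[]
for n,(c,a) in C.items():
    e=np.array([np.cos(a),np.sin(a)]); f=np.array([np.sin(a),-np.cos(a)]); r=[]
    for sg in (1,-1):
        yaw=np.arctan2(sg*f[1],sg*f[0])
        ok=False
        for d in (112,-112):
            try: bot.move_ptp([*(c+sg*d*e-74*sg*f),180],[np.pi,0,yaw]); ok=True; break
            except bot.IKError: print("ik fail",n,sg,d)
        if not ok: continue
        m=imaging.camera_model("wrist"); im=imaging.capture("wrist"); cv2.imwrite(f"pics/v{n}{sg}.png",im); np.save(f"v{n}{sg}.npy",m,allow_pickle=True)
        s=bot.get_state(); print(n,sg,d,round(s["t"],2),np.round(s["tcp_pos"]),"cam",np.round(m["position"]),"q6",s["qpos"][5]); r.append(panel(m,im,c,a,10))
    rows.append(np.hstack(r))
if rows[0].shape==rows[1].shape: cv2.imwrite("pics/clips.png",np.vstack(rows))
else:
    for i,x in enumerate(rows): cv2.imwrite(f"pics/clips{i}.png",x)
E
```

```text
W 1 112 8.17 [399.  94. 180.] cam [472.  77. 323.] q6 -2.871458522072599
  rect along/across (69.73684210526315, -1.8796992481203008) [24.81203008 10.15037594] 90.0
  rect along/across (-2.443609022556391, 0.9398496240601504) [ 77.81954887 124.43609023] 90.0
W -1 112 10.47 [ 494. -157.  180.] cam [ 422. -141.  322.] q6 -0.2314512156739513
  rect along/across (-70.30075187969925, 4.887218045112782) [24.06015038  9.77443609] 90.0
  rect along/across (3.195488721804511, 0.7518854356349859) [ 78.19547725 125.18794698] 90.0
N 1 112 13.03 [548.  67. 180.] cam [617.  95. 322.] q6 2.73271058440015
  rect along/across (7.112758320973332, 3.438768888774671) [136.97608431  68.49083004] 2.5510947704315186
N -1 112 15.88 [770. -83. 180.] cam [ 702. -112.  322.] q6 -0.5982002223126421
  rect along/across (7.072230747767857, 3.222409585364779) [125.7014798   68.77386911] 2.4292731285095215
```

View pics/clips.png

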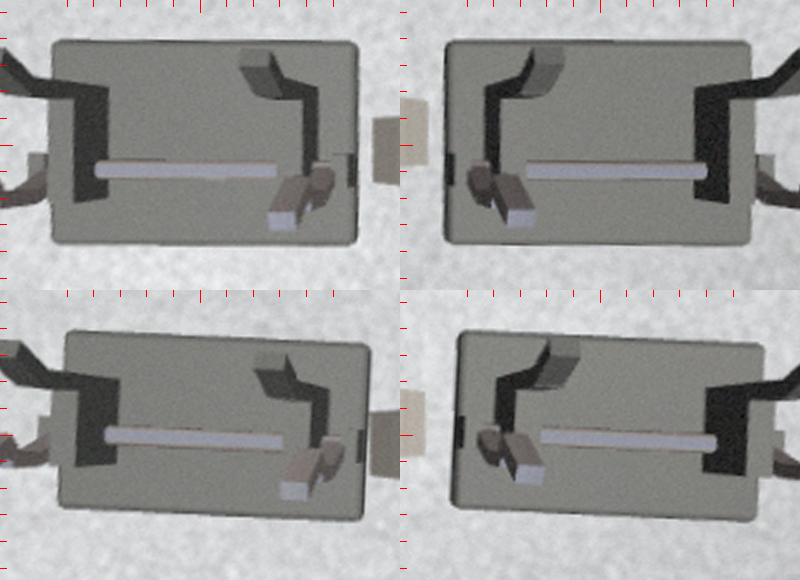

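Base widths come out at 78 mm (upper row) and 68.5 mm (lower row), so the upper clip is the wide one and the lower is the narrow one. In both clips the prong face sits at half the channel width from the base centre, so the channel axis is on the base centre-line. The opposite views agree within 0.3 mm across. Next I insert the torch.

```bash
cat > ins.py <<'E'
from h import *; from bench import imaging,bot
def insert(c,a,zend,rel):
    y=bot.get_state()["orientation"][2]; yaw=near(a,y); 
    if yaw>np.pi: yaw-=2*np.pi
    try: bot.move_ptp([*c,130],[np.pi,0,yaw])
    except bot.IKError: yaw+=np.pi; bot.move_ptp([*c,130],[np.pi,0,yaw])
    def st(n):
        s=bot.get_state(); print(n,round(s["t"],2),np.round(s["tcp_pos"],1),np.round(s["contact_force"],1),np.round(s["wrist_torque"],2),round(s["opening"],3))
    st("above")
    for z in (75,60,50,43,zend):
        hit=bot.movel([*c,z],max_speed=50,threshold=35); st(f"z{z} hit={hit}")
        if hit: break
    return st
E
python3 - <<'E'
from ins import *
insert(np.array([446.9,-31.3]),1.352,35.5,0.6)
E
```

```text
above 17.13 [449.  -31.8 130.9] [ 0.1  0.7 -1.3] [-0.01  0.    0.05] 0.297
z75 hit=False 18.38 [447.2 -31.3  75.3] [-0.2  0.1 -0.9] [-0.01  0.03  0.08] 0.298
z60 hit=False 18.83 [446.7 -31.3  59.7] [ 0.9  0.4 -1.7] [ 0.   -0.09  0.02] 0.301
z50 hit=False 19.18 [447.1 -31.3  49.6] [ 2.6 -0.1 -6.8] [-0.15 -0.59  0.07] 0.293
z43 hit=False 19.48 [447.  -31.3  42.5] [  3.6   0.1 -12.1] [-0.11 -0.81  0.09] 0.295
z35.5 hit=True 19.7 [446.9 -31.2  36.7] [-2.6  0.9 10.6] [ 0.12  0.41 -0.02] 0.299
```

The jaw's force turned to pulling down after it passed the rod, and the floor was felt at TCP z 36.7, against 36.5 expected. I'll release, lift, and go to look at the pen.

```bash
python3 - <<'E'
from ins import *
bot.dwell(0.2); s=bot.get_state(); print(s["tcp_pos"],s["contact_force"])
bot.grip(0.55); c=s["tcp_pos"][:2]; bot.movel([*c,200],max_speed=200)
for n in ("top",): cv2.imwrite("pics/top1.png",imaging.capture(n))
pc=np.array([450,-317.]); a=np.arctan2(149,-16)
bot.move_ptp([*pc,200],[np.pi,0,near(np.arctan2(-16,149),bot.get_state()["orientation"][2])])
m=imaging.camera_model("wrist"); im=imaging.capture("wrist"); cv2.imwrite("pics/w5.png",im); np.save("w5.npy",m,allow_pickle=True)
s=bot.get_state(); print(s["t"],s["tcp_pos"],s["orientation"],w2px(m,[[450,-317,13]]))
t=cv2.imread("pics/top1.png")[197:287,264:384]; cv2.imwrite("pics/mix.png",np.vstack([im,cv2.resize(t,None,fx=2.2,fy=2.2)[:, :264].copy() if 0 else cv2.copyMakeBorder(cv2.resize(t,None,fx=2.2,fy=2.2),0,0,0,640-264,0)]))
E
```

```text
[446.92842753 -31.23053212  36.76871686] [-1.73521947  0.38670828 10.70467807]
22.4083 [ 450.05303359 -315.62168843  199.60005748] [ 3.14047375e+00 -7.28189921e-04  3.03688764e+00] [[316.74767033 179.35628366]]
```

View pics/mix.png

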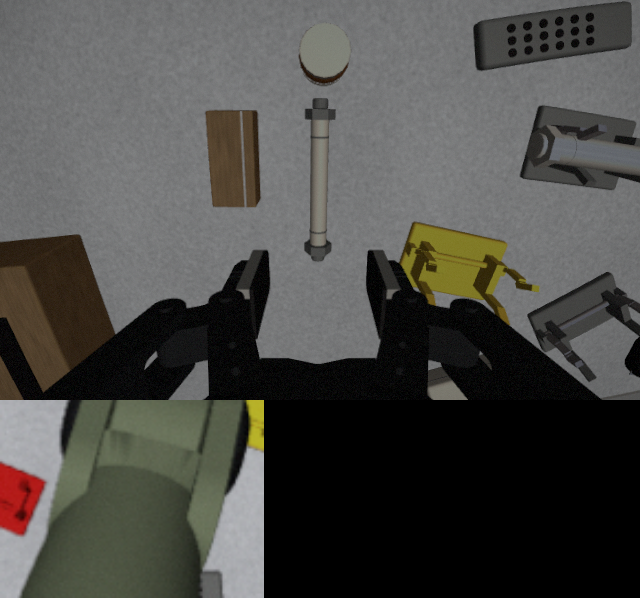

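The torch sits in the wide clip with its collar outside the fork (545,145). The pen runs from (320,98) to (318,261), with the jar beyond its upper end and the box to its left, its nearer edge at column 259. I'll pick the pen up and insert it.

```bash
python3 - <<'E'
from ins import *
m=np.load("w5.npy",allow_pickle=True).item()
c,L,a=rodpose(m,(320,98.5),(318.4,260.5),13); yaw=near(a,3.037); box=px2w(m,(259,160),30)[0]; print(c,L,yaw,box)
assert abs(L-172)<10 and np.hypot(*(c-[450,-317]))<15
bot.grip(0.45,80); bot.move_ptp([*c,80],[np.pi,0,yaw]); hit=bot.movel([*c,2.5],max_speed=80,threshold=15)
s=bot.get_state(); print(hit,s["t"],s["tcp_pos"],s["contact_force"])
bot.grip(0.0,80); z0=bot.get_state()["tcp_pos"][2]; s=bot.get_state(); print(s["opening"],z0,s["contact_force"])
bot.movel([*c,120],max_speed=150); s=bot.get_state(); print(s["t"],s["opening"],s["contact_force"],s["tcp_pos"])
m=imaging.camera_model("wrist"); im=imaging.capture("wrist"); cv2.imwrite("pics/w6.png",im)
np.save("w6.npy",m,allow_pickle=True)
if 0.12<s["opening"]<0.28:
    st=insert(np.array([660.5,-2.8]),2.0105,50-(13-z0)-1,0.5)
E
```

```text
[ 456.56738486 -315.18126497] 173.4494026172799 3.0282773910527325 [ 421.18752625 -370.16491341   30.        ]
False 24.325 [ 456.95094411 -315.50742289    2.97675894] [-1.06514393  0.27848289  0.50594728]
0.1748412359840552 3.367090844292573 [-0.45414533  1.14494636  6.4015974 ]
25.5917 0.17369499791792434 [-0.47405385 -0.22716281 -1.35549383] [ 455.97528515 -314.65861535  119.07675947]
above 27.1 [660.1  -3.5 129.6] [ 0.4  0.3 -0.5] [-0.04  0.   -0.  ] 0.177
z75 hit=False 28.35 [660.9  -2.8  75.4] [-1.2  0.8 -0.1] [ 0.01  0.03 -0.02] 0.177
z60 hit=False 28.8 [660.8  -2.7  59.8] [ 0.9  0.9 -0.2] [ 0.17 -0.35  0.19] 0.178
z50 hit=False 29.15 [661.4  -3.4  50.4] [ 3.3 -1.6  0.6] [-0.23 -0.65  0.15] 0.179
z43 hit=False 29.44 [660.5  -2.8  42.3] [ 3.7 -1.  -3.7] [-0.07 -0.83  0.04] 0.182
z39.367090844292576 hit=False 29.69 [660.6  -2.7  40.3] [-0.   0.7  6.9] [-0.05 -0.03  0.04] 0.176
```

The floor was felt at z 40.3, against 40.4 expected. I'll release, retreat and check with the fixed cameras.

```bash
python3 - <<'E'
from ins import *
bot.grip(0.45); c=bot.get_state()["tcp_pos"][:2]; bot.movel([*c,200],max_speed=200)
bot.move_ptp([300,300,300],[np.pi,0,bot.get_state()["orientation"][2]]); print(bot.get_state()["t"])
t=imaging.capture("top"); s=imaging.capture("scene"); cv2.imwrite("pics/top2.png",t)
mt=imaging.camera_model("top"); ms=imaging.camera_model("scene")
def crop(im,u,v,rx,ry,k): return cv2.resize(im[v-ry:v+ry,u-rx:u+rx],None,fx=k,fy=k,interpolation=cv2.INTER_CUBIC)
for n,p,a,h in (("W",(446.9,-31.3),1.352,81),("N",(660.5,-2.8),2.0105,86)):
    e=np.array([np.cos(a),np.sin(a)]); print(n,[w2px(q,[[*(np.array(p)+k*h*e),50] for k in (-1,1)]).round(1).tolist() for q in (mt,ms)])
r1=np.hstack([crop(t,320,205,65,70,4)[:, :400],crop(s,305,190,50,70,4)])
cv2.imwrite("pics/fin.png",np.clip(r1*1.5,0,255).astype(np.uint8)); print(r1.shape)
a0=cv2.imread("pics/top0.png"); d=(cv2.absdiff(a0,t).max(2)>35).astype(np.uint8); k=cv2.morphologyEx(d,cv2.MORPH_OPEN,np.ones((3,3)))
_,_,st,ce=cv2.connectedComponentsWithStats(k); print([(x[:4].tolist(),int(x[4])) for x in st[1:] if x[4]>12])
E
```

```text
32.7417
W [[[351.7, 246.7], [294.4, 232.5]], [[281.1, 146.9], [335.2, 167.0]]]
N [[[342.2, 152.0], [286.6, 175.7]], [[265.1, 230.5], [333.6, 218.0]]]
(560, 800, 3)
[([334, 151, 9, 10], 62), ([287, 157, 45, 23], 258), ([187, 193, 26, 53], 260), ([421, 212, 10, 8], 63), ([304, 233, 40, 16], 315), ([0, 262, 177, 138], 13958), ([415, 264, 11, 8], 68), ([28, 273, 7, 9], 37), ([15, 287, 5, 7], 30), ([32, 305, 3, 5], 15), ([80, 337, 10, 8], 41)]
```

View pics/fin.png

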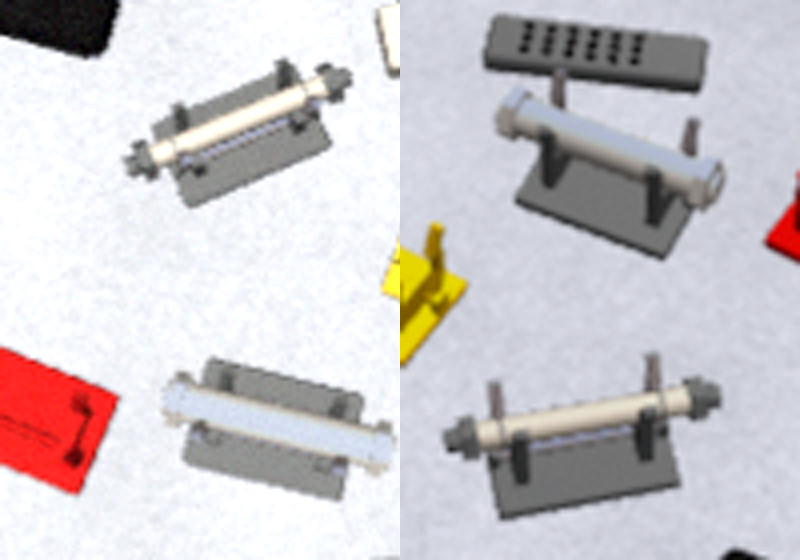

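Both rods lie in their clips. Their ends match the predicted seat pixels within about 1–3 px, the collars are outside the forks, and the image difference shows nothing else moved. I'll hand it in.

```bash
python3 -c "
from bench import bot
bot.sign_off(); print(bot.get_state()['t'])"
```

```text
the job is handed in; nothing more can be done
the job is handed in; nothing more can be done
```

I pressed the torch into the wide grey clip and the pen into the narrow grey clip. I then released both, retreated and handed the job in at about 33 s of the 61 s allowed.

- **Which clip is which:** the bases measured 78 mm and 68.5 mm across, which fits the wide and narrow clips. I ignored the red and yellow look-alikes.
- **Seating depth:** each rod met the floor of its forks close to the expected tool height: 36.7 mm against 36.5 mm for the torch, and 40.3 mm against 40.4 mm for the pen.
- **Final pictures:** the rod ends lay within about 3 px of where a seated rod should appear, and the collars were outside the forks. The torch's ends in the top view were about 2 px off along its holder, roughly 5 mm against the 16 mm allowed.
- **Other objects:** the before-and-after top picture differed only at the rods, the clips and the arm.
- **Disagreements:** one early wrist-camera estimate of the clip positions differed from the top camera's by about 5 mm. I settled it with a pair of opposite close views of each clip, which agreed within 0.3 mm across the channel.
- **Not checked directly:** I had no reading of the jaw angles. I judged that the jaws had closed from the forces as the rods went in, which were clearer for the torch than for the pen, and from the final pictures.

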